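# Load the parts feeder from a tray

### The arm

A 6-joint arm with a two-finger parallel gripper is mounted at the origin on the work surface. World frame = base frame: x ahead of the robot, y to its left, z up, the work surface at z = 0. Lengths are in m, angles in degrees, forces in N, time in s.
With the tool pointing down it reaches from about 0.375 to 0.9 m from the base axis. Payload 3.1 kg.
Tool frame: the origin (TCP) lies at the very end of the fingers, on their centre line; the grasp point (between the pads) lies 19 mm behind it (bot.tcp_to_grasp is the distance from the TCP to the grasp point, in m); z points along the fingers, y is the line along which they close (so a half turn about z gives the same grasp; the last joint's range is limited). The gripper opens to 87 mm and grips with 3 to 60 N. Pads are 19 mm wide; open, the fingers measure 117 mm over their backs; the gripper's body (75 mm by 190 mm) begins 51 mm behind the grasp point.
Start: joints at [-75.831, 30.224, 82.088, -0, 67.689, -10.227], TCP at [0.258, -0.569, 0.223] pointing down, gripper open.
Joint ranges: [-176.69, 176.69], [-43.24, 126.21], [12.49, 139.97], [-82, 262], [0, 151.66], [-163.58, 163.58]. Speed limits (degrees/s): [159.86, 159.86, 180, 180, 180, 180].

### API

Orientations are given as a 3x3 rotation matrix whose columns are the frame's x, y, z axes.
In Python, from rig import telemetry, capture, camera_info, job, bot gives the robot as it stands. The module is installed in compiled form; this text tells all that it offers.
- The arm moves only by the tool carry_out, never from a script. Its argument "deltas" is a list that holds one entry, the list of rows, each a list of 7 numbers: the shift along the tool's x, y, z scaled (see below), then the turn, a rotation vector about the tool's x, y, z scaled (see below), then the closure, from -1 (fully open) to 1 (shut). In form: [[[dx, dy, dz, ax, ay, az, claw], ...]]. A call has exactly 10 rows; each row is the pose to reach, as a shift and turn from the pose commanded when the call began, along the tool's axes at that moment, turning the shorter way round; what a row does not reach only later rows make up. The controller multiplies each number of a shift by 15 cm and each number of a turn by 360 degrees. A row lasts 1/12 s, in which the tool goes at most 41.7 mm and 7.16 degrees, less where a joint would pass 70% of its speed; a pose out of reach is approached as far as the arm can. A call with a number of a shift or a turn outside -1 to 1 is refused whole. A call with a gripper value outside its range is refused whole. The fingers move at their own pace and stop on an object; the grip force is fixed at half the most. Time passes only in rows, so rows that repeat a pose let the fingers close, or fill a call up. It gives the time, the measured TCP pose, the force, the opening and the grip force at its end, in the units of the state.
- telemetry.read_state(): the state, without advancing time (a new reading comes with each control period).
- capture(name): name is "scene" or "top" or "wrist"; returns the picture (400x640x3 uint8, red, green, blue); there is no depth.
- camera_info(name): a dict with "mtx" (3x3 intrinsics, pixels), "cam_to_world" (4x4, takes a point from camera to world coordinates); the wrist camera has in their place "T_tool_cam" (4x4, takes a point from camera to tool coordinates, whose origin is the TCP and whose axes are the flange's). Camera axes: x right, y down, z forward; pixel columns grow to the right and rows downward; lengths in m; the calibration is good to about 2 mm. A picture is of the moment at which its call begins: read the wrist's pose just before it. camera_info takes no time and is no camera call.
- job.hand_in(): hands the job in; it is judged then, once.
The state is a dict: "time_s": time; "joint_positions": joint angles; "qvel": joint speeds; "tau": joint torques, N m; "position": TCP position; "tcp_rot": TCP orientation; "force": force on the tool from outside, world axes, zero at the start; "moment": the same for the moment, N m; "opening": opening from 0.0 (shut) to 1.0 (fully open); "grasp_force": force on a finger pad.
Only numpy, scipy, OpenCV 4.12 (cv2) and the standard library are available. Lean on these libraries where they do the work, as an engineer would, in place of code of your own. Each camera call takes 0.05 s, during which the arm holds its last target. There are 200 camera calls.

### The job

The white tray should hold only black round-ended housings, but a tall upright bracket has got in: first lift the bracket out and put it in the plain grey scrap box (the one without dividers). Then carry the tray to the feeder and tip all four housings into its hopper, set the empty tray back down flat on the rubber mat, and last of all push the feeder's lever all the way over to switch it on. Leave the other things on the bench where they are.

Things in the scene. Friction and masses are not known exactly. Their poses are not given: they have to be found in the camera images.
- tray: Loose white plastic pouring tray, about 220 g, on the mat, front towards the feeder. Origin under the centre of its floor; +x to the open front, z up. Floor 150 mm (x) by 124 mm (y), 4 mm thick; side and rear walls 4 mm thick, 36 mm high; at the front only a low ramp that rises about 8 mm and ends 88 mm ahead of the origin. Handle at the rear. Smooth: the housings slide out past about 45 degrees.
- tray_grip (a point): Middle of the tray's straight handle, at tray x -107 mm, y 0, z 24 mm; axes as the tray's. The handle is 24 mm wide (y, flat sides) and 24 mm high, its top level with the wall tops, and runs from the rear wall (tray x -75 mm) back to x -143 mm.
- tray_lip (a point): Middle of the pouring edge at the open front: tray x 87.5 mm, y 0, z 10 mm.
- housing1_mid (a point): A loose black plastic moulding, one of four alike: flat-bottomed block 32 mm wide (x), rounded off to a half circle at its +y end, 46 mm long (y from -23 to +23), 24 mm high, 30 g. Point at the middle of the block, 12 mm above its underside. Stands flat in the tray at the start, in any of five places.
- housing2_mid (a point): A loose black plastic moulding, one of four alike: flat-bottomed block 32 mm wide (x), rounded off to a half circle at its +y end, 46 mm long (y from -23 to +23), 24 mm high, 30 g. Point at the middle of the block, 12 mm above its underside. Stands flat in the tray at the start, in any of five places.
- housing3_mid (a point): A loose black plastic moulding, one of four alike: flat-bottomed block 32 mm wide (x), rounded off to a half circle at its +y end, 46 mm long (y from -23 to +23), 24 mm high, 30 g. Point at the middle of the block, 12 mm above its underside. Stands flat in the tray at the start, in any of five places.
- housing4_mid (a point): A loose black plastic moulding, one of four alike: flat-bottomed block 32 mm wide (x), rounded off to a half circle at its +y end, 46 mm long (y from -23 to +23), 24 mm high, 30 g. Point at the middle of the block, 12 mm above its underside. Stands flat in the tray at the start, in any of five places.
- bracket: The odd part, loose black plastic, 40 g or so: foot 38 mm (x) by 36 mm (y) and 10 mm high, with an upright plate in its middle, 10 mm thick (x), 36 mm wide (y), reaching 68 mm above the underside. Origin at the centre of the underside, z up. It stands in the tray among the housings and is far taller than they (24 mm) and than the tray walls (36 mm).
- scrap_box: Loose plain grey open box (the scrap box), 110 mm (x) by 130 mm (y), 45 mm high, walls and floor 4 mm, 500 g. Origin at the centre of its underside. It stands in one of two places on the robot's side of the tray, the divided box in the other.
- divided_box: Bystander: loose low grey box of the same outline, 30 mm high, with dividers making six compartments; leave it alone. Origin at the centre of its underside.
- hopper: Fixed feeder: grey steel box 240 mm (x) by 200 mm (y), 130 mm high, open at the top, walls 5 mm, inside it a funnel of sloping steel plates down to a floor at 32 mm. Origin under its centre on the bench, z up. A stub chute leaves at +x; the lever stands beside it at -y.
- hopper_mouth (a point): Centre of the hopper's open top, at rim height (130 mm above the bench). Axes as the hopper's.
- mat: Fixed black rubber mat, 220 mm (x) by 250 mm (y), 3 mm thick, on which the tray starts and must stand again. Origin at the centre of its underside.
- lever (a joint): The feeder's toggle lever, a black stick 80 mm long on a grey block: about 0 (to 0.2) rad at the start, leaning 0.5 rad towards the hopper's -x (to the robot) at 0; 1.0 rad when pushed all the way over to the hopper's +x. Stays where left; moves with a light push on its tip.
- lever_tip (a point): The top end of the lever stick. x axis turns with the lever.
- driver: Bystander: a yellow and black power screwdriver, 190 mm long, 38 mm high, lying beyond the mat. Origin on its underside near the middle.
- tape: Bystander: a ring-shaped roll of clear tape, 90 mm across, 20 mm high. Origin at the centre of its underside.

How it is judged:
By the outcome, as a careful person would: the job done as asked, in the order asked, and still so for the second after the job is handed in, with the robot touching nothing.
It also fails if it takes over 72 s, if anything falls off the work surface, if the arm or the gripper's body presses on something with over 40 N, if the wrist force passes 120 N, or if a joint passes its speed limit or range.

## Working session

There is one attempt and no reset: what is moved stays moved. The work goes in short steps, Python scripts to look and compute and a tool call to move; the robot and the scene stay as the last step left them, time stands still between calls to the robot, and variables do not carry over. Pictures are saved under pics/ and viewed, at most 10 in all, crops included, and the job is handed in when it is done.

Besides the shell and the picture viewer there is one more tool, called after ">>>" in YAML: its name, and indented under it one key for each argument. carry_out: Moves the arm, as the interface text tells. Its arguments: {"type":"object","properties":{"deltas":{"type":"array","items":{"type":"array","items":{"type":"array","items":{"type":"number"}}}}},"required":["deltas"]}

```bash
mkdir -p pics; python3 - <<'E'
from rig import *
import cv2,numpy as np
np.set_printoptions(precision=4,suppress=True)
for n in("scene","top"):
    cv2.imwrite(f"pics/{n}0.png",capture(n)[:,:,::-1]); i=camera_info(n); print(n,i['mtx'],i['cam_to_world'])
print(camera_info("wrist"))
s=telemetry.read_state();print(s)
E
```

```text
scene [[436.432    0.     314.0715]
 [  0.     436.432  201.6727]
 [  0.       0.       1.    ]] [[ 0.0133  0.7051 -0.7089  1.3431]
 [ 0.9998 -0.0191 -0.0002 -0.0373]
 [-0.0137 -0.7088 -0.7053  0.8448]
 [ 0.      0.      0.      1.    ]]
top [[380.8001   0.     319.6846]
 [  0.     380.8001 204.6901]
 [  0.       0.       1.    ]] [[ 0.0186 -0.9947  0.1014  0.4863]
 [-0.9998 -0.0187  0.0001 -0.0494]
 [ 0.0018 -0.1014 -0.9948  1.1925]
 [ 0.      0.      0.      1.    ]]
{'mtx': array([[355.0426,   0.    , 318.4103],
       [  0.    , 355.0426, 204.1225],
       [  0.    ,   0.    ,   1.    ]]), 'T_tool_cam': array([[ 0.0003, -0.9602, -0.2792,  0.0769],
       [ 1.    ,  0.0004, -0.0003, -0.0001],
       [ 0.0004, -0.2792,  0.9602, -0.162 ],
       [ 0.    ,  0.    ,  0.    ,  1.    ]])}
{'time_s': 0.1, 'joint_positions': array([-75.8328,  30.2726,  82.1471,   0.0013,  67.6895, -10.2248]), 'qvel': array([-0.0494, -0.1836, -0.1573,  0.0869,  0.0432,  0.0037]), 'tau': array([  0.0005, -44.0984, -17.7151,   0.0636,   0.0534,  -0.    ]), 'position': array([ 0.258 , -0.5686,  0.2217]), 'tcp_rot': array([[ 0.9107,  0.413 , -0.0004],
       [ 0.413 , -0.9107,  0.0019],
       [ 0.0004, -0.0019, -1.    ]]), 'force': array([-0.1764, -0.0052,  0.4085]), 'moment': array([ 0.0469, -0.0307,  0.0007]), 'grasp_force': 0.0, 'opening': 0.9998612539925487}
```

View pics/top0.png

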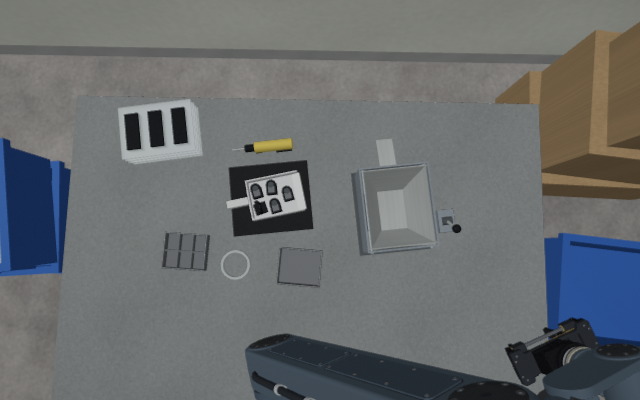

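View pics/scene0.png

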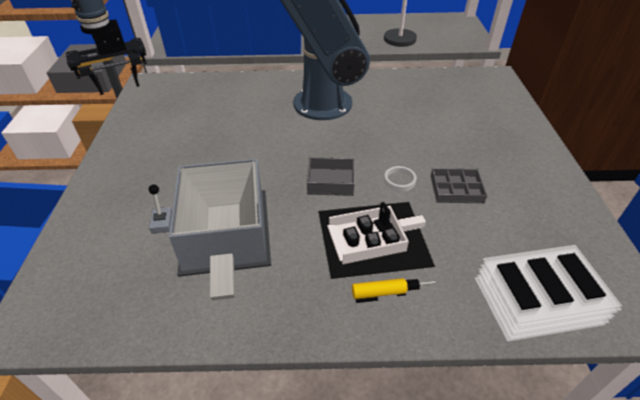

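```bash
cat > h.py <<'E'
import numpy as np,cv2
from rig import *
np.set_printoptions(precision=4,suppress=True)
def px2w(cam,uv,z,T=None):
    i=camera_info(cam); T=i['cam_to_world'] if T is None else T
    r=T[:3,:3]@np.linalg.inv(i['mtx'])@[uv[0],uv[1],1.]
    return T[:3,3]+r*(z-T[2,3])/r[2]
def w2px(cam,p,T=None):
    i=camera_info(cam); T=i['cam_to_world'] if T is None else T
    c=i['mtx']@(T[:3,:3].T@(np.asarray(p,float)-T[:3,3])); return c[:2]/c[2]
E
python3 - <<'E'
import cv2
i=cv2.imread("pics/top0.png");c=i[130:295,220:470]
c=cv2.resize(c,None,fx=3.2,fy=3.2,interpolation=cv2.INTER_CUBIC)
c=cv2.convertScaleAbs(c,alpha=1.3,beta=20);cv2.imwrite("pics/c1.png",c)
E
```

```text
(no output)
```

View pics/c1.png

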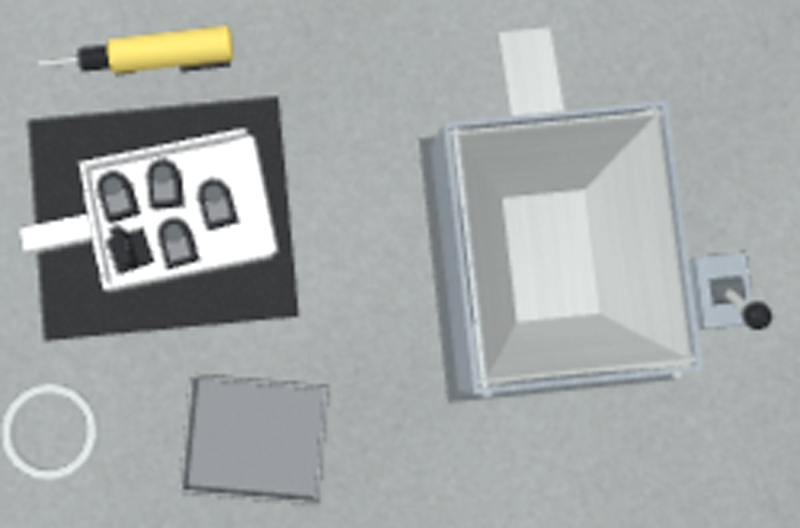

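```bash
python3 - <<'E'
from h import *
P={'tray':[(21,238,.039),(88,226,.039),(80,160,.039),(104,291,.039),(250,129,.039),(274,252,.016)],
'brk':[(130,245,.071),(130,255,.013)],'scrap':[(195,375,.045),(328,385,.045),(318,500,.045),(185,488,.045)],
'hop':[(445,123,.13),(665,103,.13),(697,365,.13),(483,393,.13)],'lev':[(757,315,.1),(757,315,.12),(727,290,.03)],
'mat':[(30,120,.003),(278,97,.003),(298,317,.003),(46,340,.003)],'driver':[(40,63,.02),(105,55,.02),(230,45,.02)]}
for k,v in P.items():
    q=np.array([px2w('top',(u/3.2+220,w/3.2+130),z) for u,w,z in v]);print(k,q[:,:2].tolist() and q, q.mean(0))
E
```

```text
tray [[ 0.5994  0.2341  0.039 ]
 [ 0.6121  0.1708  0.039 ]
 [ 0.6755  0.1809  0.039 ]
 [ 0.5505  0.1533  0.039 ]
 [ 0.7087  0.0189  0.039 ]
 [ 0.5927 -0.0059  0.016 ]] [0.6232 0.1254 0.0352]
brk [[0.5917 0.1253 0.071 ]
 [0.5874 0.1339 0.013 ]] [0.5895 0.1296 0.042 ]
scrap [[ 0.4731  0.0643  0.045 ]
 [ 0.4662 -0.0603  0.045 ]
 [ 0.3602 -0.0529  0.045 ]
 [ 0.3689  0.0706  0.045 ]] [0.4171 0.0054 0.045 ]
hop [[ 0.6998 -0.1589  0.13  ]
 [ 0.7216 -0.3539  0.13  ]
 [ 0.4908 -0.3793  0.13  ]
 [ 0.4633 -0.1937  0.13  ]] [ 0.5939 -0.2715  0.13  ]
lev [[ 0.5365 -0.443   0.1   ]
 [ 0.5356 -0.4358  0.12  ]
 [ 0.5631 -0.44    0.03  ]] [ 0.5451 -0.4396  0.0833]
mat [[ 0.7206  0.2391  0.003 ]
 [ 0.7484 -0.006   0.003 ]
 [ 0.5307 -0.0303  0.003 ]
 [ 0.5038  0.2143  0.003 ]] [0.6259 0.1043 0.003 ]
driver [[0.7742 0.2276 0.02  ]
 [0.7834 0.1642 0.02  ]
 [0.7958 0.0417 0.02  ]] [0.7844 0.1445 0.02  ]
```

```bash
cat >> h.py <<'E'
from scipy.spatial.transform import Rotation as R
import json,os
def down(yaw):  # tool z down, tool x at yaw (deg)
    c,s=np.cos(np.radians(yaw)),np.sin(np.radians(yaw)); return np.array([[c,s,0],[s,-c,0],[0,0,-1.]])
def load():
    d=json.load(open('cmd.json')); return np.array(d['p']),np.array(d['R'])
def save(p,Q): json.dump({'p':list(map(float,p)),'R':np.asarray(Q).tolist()},open('cmd.json','w'))
def plan(targets):
    "numbers for one call per target (p,R), from the tracked commanded pose"
    p,Q=load()
    for tp,tQ in targets:
        d=np.round(Q.T@(np.asarray(tp,float)-p)/.15,3); a=np.round(R.from_matrix(Q.T@tQ).as_rotvec()/2/np.pi,4)
        print(d.tolist()+a.tolist(), '' if abs(d).max()<=1 else 'TOO FAR')
        p=p+Q@d*.15; Q=Q@R.from_rotvec(a*2*np.pi).as_matrix()
    save(p,Q)
E
python3 - <<'E'
from h import *
save([.258,-.569,.223],down(24.4))
a=np.array([.258,-.569,.223]);b=np.array([.62,.10,.27])
plan([(a+(b-a)*t,down(y)) for t,y in((.2,24.4),(.4,50),(.6,75),(.8,102),(1,102))])
E
```

```text
[0.808, -0.613, -0.063, 0.0, 0.0, 0.0] 
[0.808, -0.613, -0.062, 0.0, 0.0, -0.0711] 
[0.994, -0.204, -0.063, 0.0, 0.0, -0.0695] 
[0.986, 0.236, -0.063, 0.0, 0.0, -0.075] 
[0.772, 0.658, -0.062, 0.0, 0.0, 0.0]
```

>>> carry_out:
  deltas:
    - [[0.27,-0.2,-0.02,0,0,0,-1],[0.54,-0.41,-0.04,0,0,0,-1],[0.808,-0.613,-0.063,0,0,0,-1],[0.808,-0.613,-0.063,0,0,0,-1],[0.808,-0.613,-0.063,0,0,0,-1],[0.808,-0.613,-0.063,0,0,0,-1],[0.808,-0.613,-0.063,0,0,0,-1],[0.808,-0.613,-0.063,0,0,0,-1],[0.808,-0.613,-0.063,0,0,0,-1],[0.808,-0.613,-0.063,0,0,0,-1]]

```text
time_s: 0.93
position: [0.33, -0.4364, 0.2317]
tcp_rot: [[0.911, 0.412, -0.0], [0.412, -0.911, -0.0], [-0.0, -0.0, -1.0]]
force: [0.9, -0.1, -1.2]
opening: 1.002
grasp_force: 0.0
```

>>> carry_out:
  deltas:
    - [[0.808,-0.613,-0.062,0,0,-0.0711,-1],[0.808,-0.613,-0.062,0,0,-0.0711,-1],[0.808,-0.613,-0.062,0,0,-0.0711,-1],[0.808,-0.613,-0.062,0,0,-0.0711,-1],[0.808,-0.613,-0.062,0,0,-0.0711,-1],[0.808,-0.613,-0.062,0,0,-0.0711,-1],[0.808,-0.613,-0.062,0,0,-0.0711,-1],[0.808,-0.613,-0.062,0,0,-0.0711,-1],[0.808,-0.613,-0.062,0,0,-0.0711,-1],[0.808,-0.613,-0.062,0,0,-0.0711,-1]]

```text
time_s: 1.77
position: [0.4025, -0.3028, 0.2411]
tcp_rot: [[0.645, 0.765, -0.0], [0.765, -0.645, -0.0], [-0.0, -0.0, -1.0]]
force: [0.5, 0.6, 1.3]
opening: 1.004
grasp_force: 0.0
```

```bash
python3 - <<'E'
from h import *
s=telemetry.read_state();print(s['time_s'],s['position'],s['tcp_rot'],s['joint_positions'])
open('log.txt','a').write(json.dumps([s['joint_positions'].tolist(),s['position'].tolist(),s['tcp_rot'].tolist()])+'\n')
E
```

```text
1.7667 [ 0.4025 -0.3028  0.2411] [[ 0.6446  0.7645 -0.0002]
 [ 0.7645 -0.6446 -0.    ]
 [-0.0001 -0.0001 -1.    ]] [-49.6788  19.5061  97.9544  -0.0078  62.5448  -9.5379]
```

>>> carry_out:
  deltas:
    - [[0.994,-0.204,-0.063,0,0,-0.0695,-1],[0.994,-0.204,-0.063,0,0,-0.0695,-1],[0.994,-0.204,-0.063,0,0,-0.0695,-1],[0.994,-0.204,-0.063,0,0,-0.0695,-1],[0.994,-0.204,-0.063,0,0,-0.0695,-1],[0.994,-0.204,-0.063,0,0,-0.0695,-1],[0.994,-0.204,-0.063,0,0,-0.0695,-1],[0.994,-0.204,-0.063,0,0,-0.0695,-1],[0.994,-0.204,-0.063,0,0,-0.0695,-1],[0.994,-0.204,-0.063,0,0,-0.0695,-1]]

```text
time_s: 2.6
position: [0.4749, -0.1689, 0.2506]
tcp_rot: [[0.261, 0.965, -0.0], [0.965, -0.261, -0.0], [-0.0, -0.0, -1.0]]
force: [0.6, -0.3, -0.4]
opening: 0.998
grasp_force: 0.0
```

>>> carry_out:
  deltas:
    - [[0.986,0.236,-0.063,0,0,-0.075,-1],[0.986,0.236,-0.063,0,0,-0.075,-1],[0.986,0.236,-0.063,0,0,-0.075,-1],[0.986,0.236,-0.063,0,0,-0.075,-1],[0.986,0.236,-0.063,0,0,-0.075,-1],[0.986,0.236,-0.063,0,0,-0.075,-1],[0.986,0.236,-0.063,0,0,-0.075,-1],[0.986,0.236,-0.063,0,0,-0.075,-1],[0.986,0.236,-0.063,0,0,-0.075,-1],[0.986,0.236,-0.063,0,0,-0.075,-1]]

```text
time_s: 3.43
position: [0.5474, -0.0352, 0.2602]
tcp_rot: [[-0.206, 0.979, -0.0], [0.979, 0.206, -0.0], [0.0, -0.0, -1.0]]
force: [-0.6, -0.6, -0.7]
opening: 1.003
grasp_force: 0.0
```

>>> carry_out:
  deltas:
    - [[0.772,0.658,-0.062,0,0,0,-1],[0.772,0.658,-0.062,0,0,0,-1],[0.772,0.658,-0.062,0,0,0,-1],[0.772,0.658,-0.062,0,0,0,-1],[0.772,0.658,-0.062,0,0,0,-1],[0.772,0.658,-0.062,0,0,0,-1],[0.772,0.658,-0.062,0,0,0,-1],[0.772,0.658,-0.062,0,0,0,-1],[0.772,0.658,-0.062,0,0,0,-1],[0.772,0.658,-0.062,0,0,0,-1]]

```text
time_s: 4.27
position: [0.6199, 0.0986, 0.2696]
tcp_rot: [[-0.206, 0.978, -0.0], [0.978, 0.206, -0.0], [-0.0, -0.0, -1.0]]
force: [-0.4, 0.6, 0.3]
opening: 1.0
grasp_force: 0.0
```

```bash
cat >> h.py <<'E'
def wristT():
    s=telemetry.read_state(); T=np.eye(4);T[:3,:3]=s['tcp_rot'];T[:3,3]=s['position']
    open('log.txt','a').write(json.dumps([s['joint_positions'].tolist(),s['position'].tolist(),s['tcp_rot'].tolist()])+'\n')
    return T@camera_info('wrist')['T_tool_cam']
E
python3 - <<'E'
from h import *
T=wristT();im=capture('wrist')[:,:,::-1]
np.save('T1.npy',T);cv2.imwrite('pics/w1raw.png',im)
cv2.imwrite('pics/w1.png',cv2.resize(cv2.convertScaleAbs(im,alpha=1.3,beta=20),(800,500),interpolation=cv2.INTER_CUBIC))
s=telemetry.read_state();print(s['time_s'],s['position'],s['joint_positions'])
E
```

```text
4.3167 [0.62   0.0988 0.2696] [ -1.1293  27.7737  78.5111  -0.0029  73.7223 -13.0473]
```

View pics/w1.png

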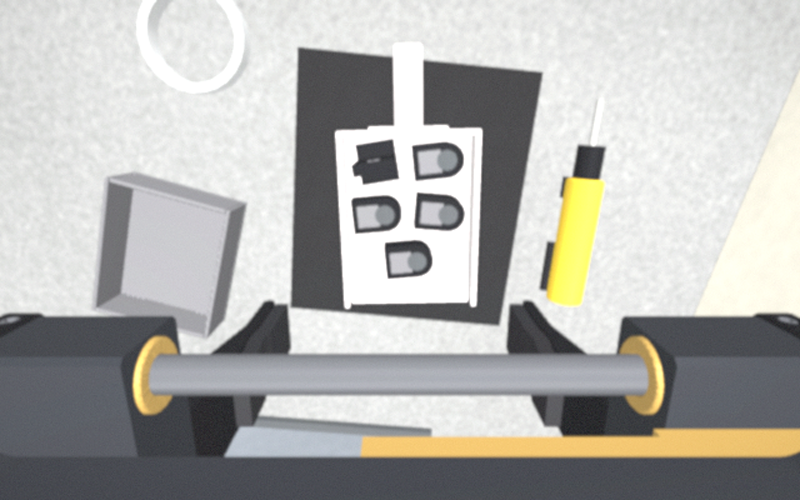

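```bash
python3 - <<'E'
import cv2
i=cv2.imread("pics/w1raw.png");c=i[30:150,250:400]
c=cv2.resize(c,None,fx=5,fy=5,interpolation=cv2.INTER_CUBIC)
c=cv2.convertScaleAbs(c,alpha=2.2,beta=30);cv2.imwrite("pics/c2.png",c)
E
```

```text
(no output)
```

View pics/c2.png

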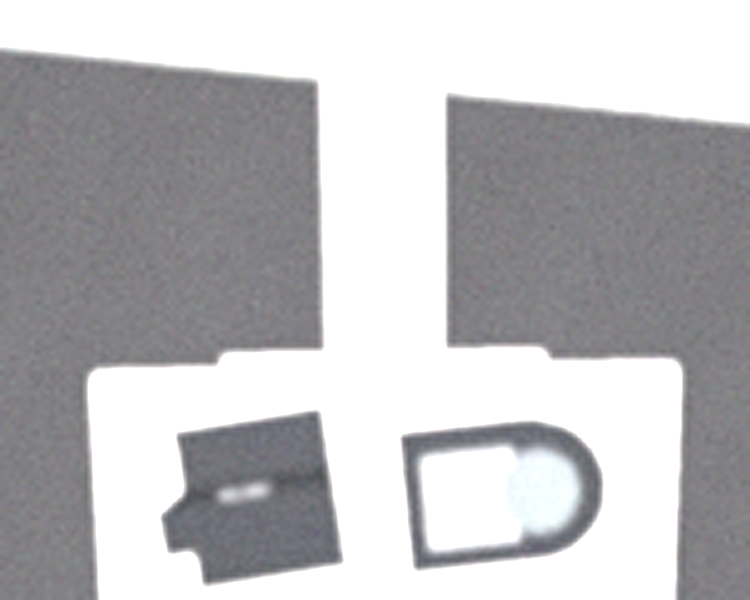

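```bash
python3 - <<'E'
from h import *
T=np.load('T1.npy')
W=lambda u,v,z:px2w('wrist',(u/5+250,v/5+30),z,T)
f=np.array([W(*c,.017) for c in((180,433),(318,411),(342,563),(205,583))]);c=f.mean(0)
w=(f[1]+f[2]-f[0]-f[3])[:2]/2; l=(f[3]+f[2]-f[0]-f[1])[:2]/2
print('foot',c,'y-width',np.linalg.norm(w),'x',np.linalg.norm(l),'yaw w',np.degrees(np.arctan2(w[1],w[0])),'yaw l',np.degrees(np.arctan2(l[1],l[0])))
u=w/np.linalg.norm(w);n=np.array([-u[1],u[0]])
for a in(-.018,.018):
  for b in(-.005,.005):
    p=np.r_[c[:2]+a*u+b*n,.075];print('top corner crop px',(w2px('wrist',p,T)-[250,30])*5)
a,b=W(383.5,150,.039),W(384,330,.039);d=(b-a)[:2];print('handle',a,b,np.degrees(np.arctan2(d[1],d[0])))
g=cv2.imread('pics/w1raw.png',0);tail=px2w('wrist',(326,34.6),.039,T);print('tail',tail)
# rear wall ends, front walls ends (800-scale px)
for q in((337,130),(481,129),(348,305),(474,304)): print(px2w('wrist',(q[0]*.8,q[1]*.8),.039,T))
E
```

```text
foot [0.5926 0.139  0.017 ] y-width 0.031935886399694295 x 0.03436814667226225 yaw w 20.426494238145043 yaw l -69.39612425651933
top corner crop px [163.075  559.7723]
top corner crop px [154.1833 509.2451]
top corner crop px [341.9067 532.6849]
top corner crop px [334.3862 481.7252]
handle [0.6042 0.2152 0.039 ] [0.6119 0.1806 0.039 ] -77.5352071605423
tail [0.5984 0.2384 0.039 ]
[0.554 0.16  0.039]
[0.6738 0.1861 0.039 ]
[0.5914 0.004  0.039 ]
[0.7085 0.0298 0.039 ]
```

```bash
python3 - <<'E'
from h import *
save([.62,.0988,.2697],down(101.9))
D=down(110.4)
plan([((.592,.139,.13),D),((.592,.139,.047),D),((.592,.139,.165),D),((.505,.072,.165),D),((.417,.005,.15),D),((.417,.005,.049),D),((.417,.005,.15),D)])
E
```

```text
[0.301, -0.127, 0.931, 0.0, 0.0, -0.0236] 
[-0.0, -0.0, 0.554, 0.0, 0.0, -0.0] 
[-0.0, -0.0, -0.787, 0.0, 0.0, -0.0] 
[-0.217, -0.7, -0.0, 0.0, 0.0, -0.0] 
[-0.214, -0.705, 0.1, 0.0, 0.0, -0.0] 
[0.0, -0.0, 0.673, 0.0, 0.0, -0.0] 
[0.0, -0.0, -0.673, 0.0, 0.0, -0.0]
```

>>> carry_out:
  deltas:
    - [[0.15,-0.06,0.25,0,0,-0.012,-1],[0.301,-0.127,0.5,0,0,-0.0236,-1],[0.301,-0.127,0.75,0,0,-0.0236,-1],[0.301,-0.127,0.931,0,0,-0.0236,-1],[0.301,-0.127,0.931,0,0,-0.0236,-1],[0.301,-0.127,0.931,0,0,-0.0236,-1],[0.301,-0.127,0.931,0,0,-0.0236,-1],[0.301,-0.127,0.931,0,0,-0.0236,-1],[0.301,-0.127,0.931,0,0,-0.0236,-1],[0.301,-0.127,0.931,0,0,-0.0236,-1]]

```text
time_s: 5.15
position: [0.5936, 0.1399, 0.1318]
tcp_rot: [[-0.35, 0.937, 0.004], [0.937, 0.35, 0.0], [-0.001, 0.004, -1.0]]
force: [-0.2, -0.2, -0.6]
opening: 1.0
grasp_force: 0.0
```

>>> carry_out:
  deltas:
    - [[0,0,0.14,0,0,0,-1],[0,0,0.28,0,0,0,-1],[0,0,0.42,0,0,0,-1],[0,0,0.554,0,0,0,-1],[0,0,0.554,0,0,0,-1],[0,0,0.554,0,0,0,1],[0,0,0.554,0,0,0,1],[0,0,0.554,0,0,0,1],[0,0,0.554,0,0,0,1],[0,0,0.554,0,0,0,1]]

```text
time_s: 5.98
position: [0.593, 0.1401, 0.048]
tcp_rot: [[-0.35, 0.937, 0.002], [0.937, 0.35, 0.0], [-0.001, 0.002, -1.0]]
force: [-0.1, 0.7, 0.9]
opening: 0.707
grasp_force: 0.0
```

>>> carry_out:
  deltas:
    - [[0,0,0,0,0,0,1],[0,0,0,0,0,0,1],[0,0,0,0,0,0,1],[0,0,0,0,0,0,1],[0,0,0,0,0,0,1],[0,0,0,0,0,0,1],[0,0,0,0,0,0,1],[0,0,0,0,0,0,1],[0,0,0,0,0,0,1],[0,0,0,0,0,0,1]]

```text
time_s: 6.82
position: [0.5922, 0.14, 0.0468]
tcp_rot: [[-0.35, 0.937, -0.0], [0.937, 0.35, 0.0], [0.0, -0.0, -1.0]]
force: [-0.1, -0.5, 1.6]
opening: 0.408
grasp_force: 30.0
```

>>> carry_out:
  deltas:
    - [[0,0,-0.05,0,0,0,1],[0,0,-0.15,0,0,0,1],[0,0,-0.28,0,0,0,1],[0,0,-0.41,0,0,0,1],[0,0,-0.54,0,0,0,1],[0,0,-0.66,0,0,0,1],[0,0,-0.75,0,0,0,1],[0,0,-0.787,0,0,0,1],[0,0,-0.787,0,0,0,1],[0,0,-0.787,0,0,0,1]]

```text
time_s: 7.65
position: [0.5919, 0.14, 0.1647]
tcp_rot: [[-0.35, 0.937, -0.0], [0.937, 0.35, -0.0], [0.0, -0.0, -1.0]]
force: [0.0, 0.1, -1.5]
opening: 0.411
grasp_force: 30.0
```

>>> carry_out:
  deltas:
    - [[-0.01,-0.04,0,0,0,0,1],[-0.035,-0.12,0,0,0,0,1],[-0.07,-0.23,0,0,0,0,1],[-0.105,-0.34,0,0,0,0,1],[-0.14,-0.45,0,0,0,0,1],[-0.175,-0.56,0,0,0,0,1],[-0.2,-0.65,0,0,0,0,1],[-0.217,-0.7,0,0,0,0,1],[-0.217,-0.7,0,0,0,0,1],[-0.217,-0.7,0,0,0,0,1]]

```text
time_s: 8.48
position: [0.5052, 0.0726, 0.1644]
tcp_rot: [[-0.35, 0.937, -0.0], [0.937, 0.35, 0.0], [0.0, -0.0, -1.0]]
force: [-0.4, -0.1, -0.1]
opening: 0.409
grasp_force: 30.0
```

>>> carry_out:
  deltas:
    - [[-0.01,-0.04,0,0,0,0,1],[-0.035,-0.12,0,0,0,0,1],[-0.07,-0.23,0.02,0,0,0,1],[-0.105,-0.34,0.04,0,0,0,1],[-0.14,-0.45,0.06,0,0,0,1],[-0.175,-0.56,0.08,0,0,0,1],[-0.2,-0.65,0.1,0,0,0,1],[-0.214,-0.705,0.1,0,0,0,1],[-0.214,-0.705,0.1,0,0,0,1],[-0.214,-0.705,0.1,0,0,0,1]]

```text
time_s: 9.32
position: [0.4183, 0.0055, 0.15]
tcp_rot: [[-0.35, 0.937, 0.001], [0.937, 0.35, -0.0], [-0.001, 0.001, -1.0]]
force: [-0.1, -0.1, -0.7]
opening: 0.408
grasp_force: 30.0
```

```bash
python3 - <<'E'
from h import *
T=wristT();np.save('T2.npy',T);im=capture('wrist')[:,:,::-1];s=telemetry.read_state();print(s['time_s'],s['position'],s['joint_positions'],s['opening'])
cv2.imwrite('pics/w2.png',cv2.convertScaleAbs(im,alpha=1.5,beta=20))
E
```

```text
9.3667 [0.4188 0.0056 0.1501] [-14.6148  21.9018 115.0697   0.0207  42.9167 -35.1289] 0.41191190793607346
```

View pics/w2.png

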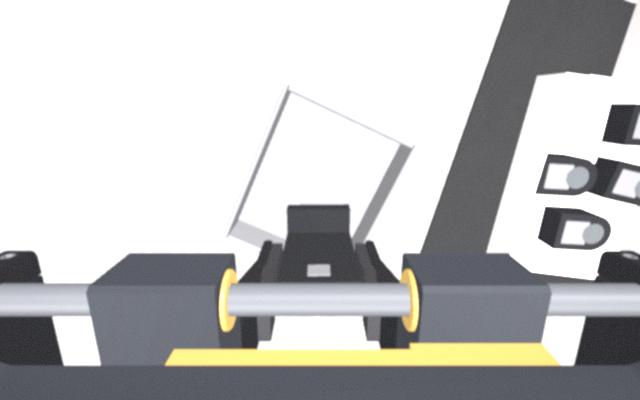

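```bash
python3 - <<'E'
from h import *
T=np.load('T2.npy')
for q in((288,88),(413,148),(228,235)): print(px2w('wrist',q,.045,T))
E
```

```text
[0.3684 0.0782 0.045 ]
[0.47   0.0706 0.045 ]
[ 0.36   -0.0448  0.045 ]
```

>>> carry_out:
  deltas:
    - [[0,0,0.05,0,0,0,1],[0,0,0.14,0,0,0,1],[0,0,0.24,0,0,0,1],[0,0,0.33,0,0,0,1],[0,0,0.4,0,0,0,1],[0,0,0.4,0,0,0,1],[0,0,0.4,0,0,0,1],[0,0,0.4,0,0,0,1],[0,0,0.4,0,0,0,1],[0,0,0.4,0,0,0,1]]

```text
time_s: 10.2
position: [0.4181, 0.0056, 0.0904]
tcp_rot: [[-0.351, 0.937, 0.002], [0.937, 0.351, -0.0], [-0.001, 0.001, -1.0]]
force: [-0.4, -0.5, -0.2]
opening: 0.41
grasp_force: 30.0
```

>>> carry_out:
  deltas:
    - [[0,0,0.06,0,0,0,1],[0,0,0.13,0,0,0,1],[0,0,0.2,0,0,0,1],[0,0,0.25,0,0,0,1],[0,0,0.273,0,0,0,1],[0,0,0.273,0,0,0,1],[0,0,0.273,0,0,0,-1],[0,0,0.273,0,0,0,-1],[0,0,0.273,0,0,0,-1],[0,0,0.273,0,0,0,-1]]

```text
time_s: 11.03
position: [0.4178, 0.0056, 0.0493]
tcp_rot: [[-0.35, 0.937, 0.001], [0.937, 0.35, -0.0], [-0.001, 0.001, -1.0]]
force: [0.0, -0.2, 0.1]
opening: 0.628
grasp_force: 0.0
```

>>> carry_out:
  deltas:
    - [[0,0,0,0,0,0,-1],[0,0,0,0,0,0,-1],[0,0,0,0,0,0,-1],[0,0,-0.1,0,0,0,-1],[0,0,-0.25,0,0,0,-1],[0,0,-0.45,0,0,0,-1],[0,0,-0.673,0,0,0,-1],[0,0,-0.673,0,0,0,-1],[0,0,-0.673,0,0,0,-1],[0,0,-0.673,0,0,0,-1]]

```text
time_s: 11.87
position: [0.4171, 0.0058, 0.1496]
tcp_rot: [[-0.35, 0.937, -0.0], [0.937, 0.35, 0.0], [0.0, -0.0, -1.0]]
force: [0.7, 0.6, -0.0]
opening: 0.997
grasp_force: 0.0
```

```bash
python3 - <<'E'
from h import *
wristT();s=telemetry.read_state();print(s['time_s'],s['position'],s['joint_positions'],s['opening'])
save([.417,.005,.15],down(110.4))
d=np.array([.2156,-.9765]);g=np.array([.6302,.0975])-.097*d; print(g)
D=down(102.4);a=np.array([.417,.005]);
plan([(np.r_[(a+g)/2,.14],D),(np.r_[g,.13],D),(np.r_[g,.010],D)])
# kinematic fit
from scipy.optimize import least_squares
L=[json.loads(l) for l in open('log.txt')]
q=np.radians([l[0] for l in L]);p=np.array([l[1] for l in L])
dd=np.hypot(p[:,0],p[:,1]);ang=np.arctan2(p[:,1],p[:,0])-q[:,0]
print(dd*np.sin(ang)); r=dd*np.cos(ang)
print(np.c_[r,p[:,2],np.degrees(q[:,1:3])])
E
```

```text
11.8667 [0.4171 0.0058 0.1496] [-14.6416  21.8944 115.2337  -0.0003  42.8836 -35.1519] 0.9974477604637904
[0.6093 0.1922]
[0.362, 0.818, 0.067, 0.0, 0.0, 0.0222] 
[0.471, 0.76, 0.066, 0.0, 0.0, 0.0] 
[0.0, 0.0, 0.8, 0.0, 0.0, 0.0] 
[0.111  0.111  0.1111 0.111 ]
[[  0.4913   0.2411  19.5061  97.9544]
 [  0.6178   0.2696  27.7687  78.5241]
 [  0.4033   0.15    21.896  115.1135]
 [  0.4021   0.1496  21.8944 115.2337]]
```

>>> carry_out:
  deltas:
    - [[0.12,0.27,0.02,0,0,0.01,-1],[0.24,0.54,0.04,0,0,0.0222,-1],[0.362,0.818,0.067,0,0,0.0222,-1],[0.362,0.818,0.067,0,0,0.0222,-1],[0.362,0.818,0.067,0,0,0.0222,-1],[0.362,0.818,0.067,0,0,0.0222,-1],[0.362,0.818,0.067,0,0,0.0222,-1],[0.362,0.818,0.067,0,0,0.0222,-1],[0.362,0.818,0.067,0,0,0.0222,-1],[0.362,0.818,0.067,0,0,0.0222,-1]]

```text
time_s: 12.7
position: [0.5127, 0.0987, 0.1399]
tcp_rot: [[-0.215, 0.977, -0.0], [0.977, 0.215, -0.0], [0.0, -0.0, -1.0]]
force: [0.6, -0.1, -0.0]
opening: 1.002
grasp_force: 0.0
```

>>> carry_out:
  deltas:
    - [[0.15,0.25,0.02,0,0,0,-1],[0.3,0.5,0.04,0,0,0,-1],[0.471,0.76,0.066,0,0,0,-1],[0.471,0.76,0.066,0,0,0,-1],[0.471,0.76,0.066,0,0,0,-1],[0.471,0.76,0.066,0,0,0,-1],[0.471,0.76,0.066,0,0,0,-1],[0.471,0.76,0.066,0,0,0,-1],[0.471,0.76,0.066,0,0,0,-1],[0.471,0.76,0.066,0,0,0,-1]]

```text
time_s: 13.53
position: [0.6088, 0.1922, 0.1302]
tcp_rot: [[-0.216, 0.976, -0.0], [0.976, 0.216, -0.0], [-0.0, -0.0, -1.0]]
force: [0.2, 0.3, -0.8]
opening: 1.002
grasp_force: 0.0
```

```bash
python3 - <<'E'
from h import *
T=wristT();np.save('T3.npy',T);im=capture('wrist')[:,:,::-1];s=telemetry.read_state();print(s['time_s'],s['position'],s['joint_positions'],s['opening'])
cv2.imwrite('pics/w3.png',im)
# handle at z=.039: predicted edge pixels and measured white runs per row
p,Q=load()
for v in range(20,300,35):
    row=im[v].min(1).astype(int); w=np.where(row>200)[0]
    b=np.where(row[180:460]<90)[0]+180
    print(v,(w.min(),w.max(),len(w)) if len(w) else None, b[[0,-1]] if len(b) else None)
g=np.array([.6093,.1922]);d=np.array([.2156,-.9765])
for t in(-.046,-.02,0,.02): print(t,w2px('wrist',np.r_[g+d*t,.039],T))
E
```

```text
13.5833 [0.609  0.1924 0.1302] [ 7.5289 37.5092 84.6295 -0.0029 57.8688 -4.9332] 1.0009988741534461
20 (np.int64(562), np.int64(634), 57) [205 217]
55 (np.int64(553), np.int64(639), 79) None
90 (np.int64(20), np.int64(115), 21) None
125 (np.int64(16), np.int64(132), 17) None
160 (np.int64(35), np.int64(333), 52) [198 448]
195 (np.int64(304), np.int64(333), 30) [198 458]
230 (np.int64(242), np.int64(523), 154) [198 451]
265 (np.int64(240), np.int64(397), 86) [191 446]
-0.046 [318.7096 146.3297]
-0.02 [318.6926 182.1769]
0 [318.6802 208.4168]
0.02 [318.6682 233.575 ]
```

View pics/w3.png

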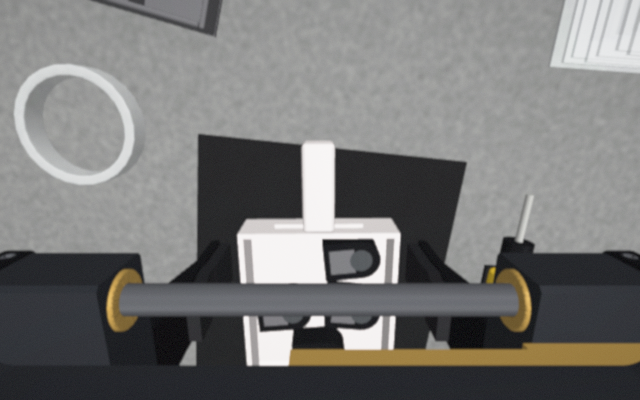

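>>> carry_out:
  deltas:
    - [[0.013,0,0.15,0,0,0,-1],[0.013,0,0.32,0,0,0,-1],[0.013,0,0.48,0,0,0,-1],[0.013,0,0.62,0,0,0,-1],[0.013,0,0.72,0,0,0,-1],[0.013,0,0.78,0,0,0,-1],[0.013,0,0.8,0,0,0,-1],[0.013,0,0.8,0,0,0,1],[0.013,0,0.8,0,0,0,1],[0.013,0,0.8,0,0,0,1]]

```text
time_s: 14.42
position: [0.61, 0.1952, 0.0111]
tcp_rot: [[-0.217, 0.976, 0.002], [0.976, 0.217, 0.0], [-0.0, 0.002, -1.0]]
force: [-0.0, -0.0, -0.8]
opening: 0.85
grasp_force: 0.0
```

>>> carry_out:
  deltas:
    - [[0,0,0,0,0,0,1],[0,0,0,0,0,0,1],[0,0,0,0,0,0,1],[0,0,0,0,0,0,1],[0,0,0,0,0,0,1],[0,0,0,0,0,0,1],[0,0,0,0,0,0,1],[0,0,0,0,0,0,1],[0,0,0,0,0,0,1],[0,0,0,0,0,0,1]]

```text
time_s: 15.25
position: [0.6088, 0.1951, 0.0098]
tcp_rot: [[-0.217, 0.976, -0.0], [0.976, 0.217, -0.0], [0.0, -0.0, -1.0]]
force: [-0.7, -0.2, 0.6]
opening: 0.27
grasp_force: 30.0
```

```bash
python3 - <<'E'
from h import *
from scipy.optimize import least_squares
L=[json.loads(l) for l in open('log.txt')]+[[[-75.8328,30.2726,82.1471,0,0,0],[.258,-.5686,.2217],0]]
q=np.radians([l[0] for l in L]);p=np.array([l[1] for l in L])
r=np.sqrt((p[:,:2]**2).sum(1)-.111**2)
def f(x):
    a,L2,L3,h,k=x
    return np.r_[a+L2*np.sin(q[:,1])+L3*np.sin(q[:,1]+q[:,2])+k*np.cos(q[:,1]+q[:,2])-r, h+L2*np.cos(q[:,1])+L3*np.cos(q[:,1]+q[:,2])-k*np.sin(q[:,1]+q[:,2])-p[:,2]]
s=least_squares(f,[0,.4,.4,0,0]);print(s.x,abs(s.fun).max())
E
```

```text
[ 0.0003  0.5873  0.3913 -0.0314  0.1135] 0.0003083732898420122
```

>>> carry_out:
  deltas:
    - [[0,0,-0.02,0,0,0,1],[0,0,-0.06,0,0,0,1],[0,0,-0.12,0,0,0,1],[0,0,-0.2,0,0,0,1],[0,0,-0.3,0,0,0,1],[0,0,-0.4,0,0,0,1],[0,0,-0.48,0,0,0,1],[0,0,-0.54,0,0,0,1],[0,0,-0.58,0,0,0,1],[0,0,-0.6,0,0,0,1]]

```text
time_s: 16.08
position: [0.6094, 0.1952, 0.1012]
tcp_rot: [[-0.217, 0.976, 0.002], [0.976, 0.217, 0.0], [-0.0, 0.002, -1.0]]
force: [-0.6, -0.7, -3.6]
opening: 0.27
grasp_force: 30.0
```

```bash
python3 - <<'E'
from h import *
wristT();s=telemetry.read_state();print(s['time_s'],s['position'],s['moment'],s['force'],s['opening'],s['grasp_force'])
a=capture('scene');
c=a[195:290,300:450,::-1];cv2.imwrite('pics/s1.png',cv2.resize(c,None,fx=5,fy=5,interpolation=cv2.INTER_CUBIC))
E
```

```text
16.0833 [0.6094 0.1952 0.1012] [ 0.2806 -0.082  -0.0102] [-0.6492 -0.6507 -3.5711] 0.2696747080840286 29.9995550327003
```

View pics/s1.png

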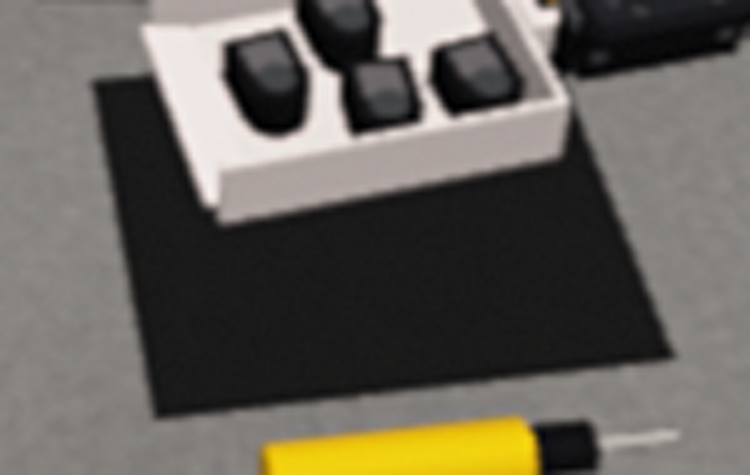

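```bash
cat >> h.py <<'E'
LIP=np.array([-.1835,0,-.003])
def tilt(th,lip,yaw=-77.5):
    t,y=np.radians([th,yaw]);d=np.array([np.cos(y),np.sin(y),0]);Z=np.array([0,0,1.])
    zz=-np.sin(t)*d-np.cos(t)*Z; xx=-(np.cos(t)*d-np.sin(t)*Z); Q=np.c_[xx,np.cross(zz,xx),zz]
    return np.asarray(lip)-Q@LIP,Q
E
python3 - <<'E'
from h import *
save([.6090,.1942,.100],down(102.5))
lp=lambda z:(.588,-.227,z)
print(tilt(0,lp(.18)))
plan([((.58,.073,.185),down(102.5)),tilt(0,lp(.18)),tilt(15,lp(.17)),tilt(32,lp(.155)),tilt(50,lp(.145)),tilt(65,lp(.145))])
E
```

```text
(array([ 0.5483, -0.0478,  0.177 ]), array([[-0.2164,  0.9763, -0.    ],
       [ 0.9763,  0.2164,  0.    ],
       [-0.    ,  0.    , -1.    ]]))
[-0.747, -0.364, -0.567, 0.0, 0.0, 0.0] 
[-0.741, -0.38, 0.054, 0.0, 0.0, -0.0] 
[-0.036, -0.0, -0.251, 0.0, 0.0417, -0.0] 
[-0.074, -0.0, -0.262, 0.0, 0.0472, -0.0] 
[-0.089, -0.0, -0.322, 0.0, 0.05, -0.0] 
[-0.036, -0.0, -0.318, 0.0, 0.0417, -0.0]
```

>>> carry_out:
  deltas:
    - [[-0.02,-0.01,-0.05,0,0,0,1],[-0.07,-0.03,-0.13,0,0,0,1],[-0.14,-0.07,-0.22,0,0,0,1],[-0.23,-0.11,-0.32,0,0,0,1],[-0.33,-0.16,-0.41,0,0,0,1],[-0.44,-0.22,-0.49,0,0,0,1],[-0.55,-0.27,-0.54,0,0,0,1],[-0.65,-0.32,-0.567,0,0,0,1],[-0.72,-0.35,-0.567,0,0,0,1],[-0.747,-0.364,-0.567,0,0,0,1]]

```text
time_s: 16.97
position: [0.5795, 0.0718, 0.1853]
tcp_rot: [[-0.215, 0.977, -0.0], [0.977, 0.215, -0.001], [-0.001, -0.0, -1.0]]
force: [-0.4, 0.4, -2.6]
opening: 0.272
grasp_force: 30.0
```

>>> carry_out:
  deltas:
    - [[-0.03,-0.015,0,0,0,0,1],[-0.09,-0.05,0,0,0,0,1],[-0.18,-0.09,0.01,0,0,0,1],[-0.28,-0.145,0.02,0,0,0,1],[-0.38,-0.195,0.03,0,0,0,1],[-0.48,-0.245,0.04,0,0,0,1],[-0.58,-0.3,0.05,0,0,0,1],[-0.66,-0.34,0.054,0,0,0,1],[-0.72,-0.37,0.054,0,0,0,1],[-0.741,-0.38,0.054,0,0,0,1]]

```text
time_s: 17.8
position: [0.548, -0.0483, 0.1766]
tcp_rot: [[-0.216, 0.976, -0.001], [0.976, 0.216, -0.0], [0.0, -0.001, -1.0]]
force: [0.1, -0.3, -3.1]
opening: 0.274
grasp_force: 30.0
```

>>> carry_out:
  deltas:
    - [[-0.002,0,-0.015,0,0.0025,0,1],[-0.005,0,-0.04,0,0.0065,0,1],[-0.01,0,-0.07,0,0.0115,0,1],[-0.015,0,-0.105,0,0.0175,0,1],[-0.02,0,-0.14,0,0.0235,0,1],[-0.025,0,-0.175,0,0.0295,0,1],[-0.03,0,-0.205,0,0.0345,0,1],[-0.034,0,-0.235,0,0.0385,0,1],[-0.036,0,-0.251,0,0.0417,0,1],[-0.036,0,-0.251,0,0.0417,0,1]]

```text
time_s: 18.63
position: [0.5505, -0.0528, 0.2149]
tcp_rot: [[-0.21, 0.976, -0.055], [0.943, 0.217, 0.253], [0.259, 0.002, -0.966]]
force: [0.2, 0.2, -3.4]
opening: 0.274
grasp_force: 30.0
```

```bash
python3 - <<'E'
from h import *
wristT();s=telemetry.read_state();print(s['time_s'],s['position'],s['tcp_rot'],s['joint_positions'],s['qvel'],s['opening'],s['force'])
print(tilt(15,(.588,-.227,.17)))
a=capture('scene')[...,::-1]
cv2.imwrite('pics/s2.png',cv2.resize(a[100:310,120:440],None,fx=2.4,fy=2.4,interpolation=cv2.INTER_CUBIC))
E
```

```text
18.6333 [ 0.5505 -0.0528  0.2149] [[-0.2096  0.9763 -0.0545]
 [ 0.943   0.2166  0.2528]
 [ 0.2586  0.0016 -0.966 ]] [-23.9113  28.1203  89.5265  12.7151  71.7423 -41.425 ] [ 0.7041 -0.1167  1.5248 -0.746  -1.2881  0.987 ] 0.27404028184502743 [ 0.1864  0.2068 -3.4431]
(array([ 0.5495, -0.0532,  0.2146]), array([[-0.2091,  0.9763, -0.056 ],
       [ 0.943 ,  0.2164,  0.2527],
       [ 0.2588, -0.    , -0.9659]]))
```

View pics/s2.png

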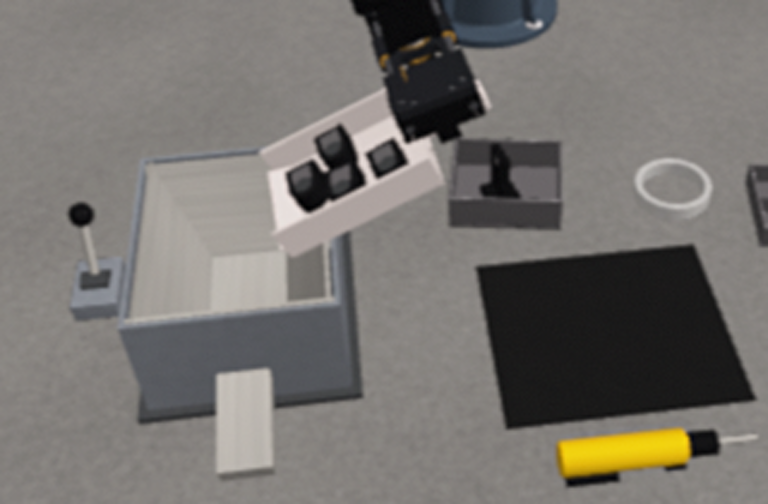

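>>> carry_out:
  deltas:
    - [[-0.006,0,-0.02,0,0.004,0,1],[-0.014,0,-0.05,0,0.009,0,1],[-0.023,0,-0.08,0,0.0145,0,1],[-0.032,0,-0.115,0,0.0205,0,1],[-0.042,0,-0.15,0,0.0265,0,1],[-0.051,0,-0.18,0,0.0325,0,1],[-0.06,0,-0.21,0,0.038,0,1],[-0.067,0,-0.24,0,0.043,0,1],[-0.074,0,-0.262,0,0.0472,0,1],[-0.074,0,-0.262,0,0.0472,0,1]]

```text
time_s: 19.52
position: [0.5547, -0.0737, 0.2492]
tcp_rot: [[-0.184, 0.976, -0.114], [0.829, 0.216, 0.516], [0.529, 0.001, -0.849]]
force: [0.1, -0.2, -2.1]
opening: 0.271
grasp_force: 30.0
```

>>> carry_out:
  deltas:
    - [[-0.006,0,-0.025,0,0.004,0,1],[-0.015,0,-0.06,0,0.009,0,1],[-0.025,0,-0.1,0,0.015,0,1],[-0.037,0,-0.14,0,0.0215,0,1],[-0.048,0,-0.18,0,0.028,0,1],[-0.06,0,-0.22,0,0.0345,0,1],[-0.07,0,-0.26,0,0.0405,0,1],[-0.08,0,-0.295,0,0.046,0,1],[-0.089,0,-0.322,0,0.05,0,1],[-0.089,0,-0.322,0,0.05,0,1]]

```text
time_s: 20.35
position: [0.5625, -0.1095, 0.2824]
tcp_rot: [[-0.139, 0.976, -0.166], [0.629, 0.216, 0.747], [0.765, -0.001, -0.644]]
force: [0.4, -0.2, -1.5]
opening: 0.271
grasp_force: 30.0
```

>>> carry_out:
  deltas:
    - [[-0.004,0,-0.035,0,0.0045,0,1],[-0.009,0,-0.075,0,0.01,0,1],[-0.014,0,-0.12,0,0.0155,0,1],[-0.019,0,-0.165,0,0.0215,0,1],[-0.024,0,-0.21,0,0.0275,0,1],[-0.029,0,-0.25,0,0.033,0,1],[-0.033,0,-0.29,0,0.038,0,1],[-0.036,0,-0.318,0,0.0417,0,1],[-0.036,0,-0.318,0,0.0417,0,1],[-0.036,0,-0.318,0,0.0417,0,1]]

```text
time_s: 21.18
position: [0.5709, -0.1474, 0.3096]
tcp_rot: [[-0.091, 0.976, -0.197], [0.413, 0.217, 0.884], [0.906, -0.0, -0.423]]
force: [0.1, 0.3, -1.7]
opening: 0.275
grasp_force: 30.0
```

```bash
python3 - <<'E'
from h import *
wristT();s=telemetry.read_state();print(s['time_s'],s['position'],s['tcp_rot'],s['joint_positions'],s['opening'],s['force'])
print(tilt(65,(.588,-.227,.145)))
a=capture('scene')[...,::-1]
cv2.imwrite('pics/s3.png',cv2.resize(a[60:310,120:440],None,fx=2.4,fy=2.4,interpolation=cv2.INTER_CUBIC))
E
```

```text
21.1833 [ 0.5709 -0.1474  0.3096] [[-0.0915  0.9762 -0.1966]
 [ 0.4132  0.2169  0.8844]
 [ 0.906  -0.0004 -0.4232]] [-41.9339  45.8665  64.7649  38.756  122.7446 -49.6888] 0.27458375582005645 [ 0.118   0.3213 -1.6834]
(array([ 0.5706, -0.1486,  0.31  ]), array([[-0.0915,  0.9763, -0.1962],
       [ 0.4126,  0.2164,  0.8848],
       [ 0.9063,  0.    , -0.4226]]))
```

View pics/s3.png

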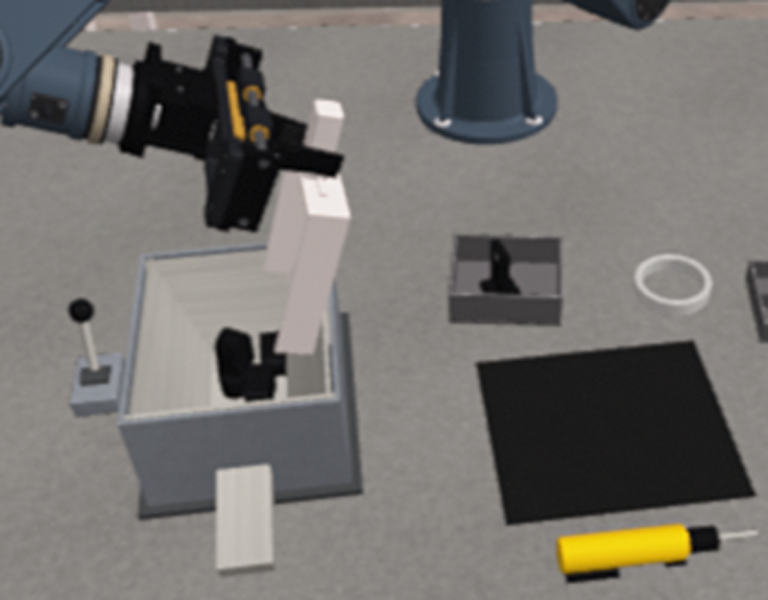

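```bash
python3 - <<'E'
from h import *
lp=lambda z:(.588,-.227,z)
p,Q=load();print(p)
D=down(102.5)
plan([tilt(35,lp(.17)),tilt(0,lp(.19)),((.58,.073,.185),D),((.609,.1942,.10),D),((.609,.1942,.0105),D),((.609,.1942,.13),D)])
E
```

```text
[ 0.5707 -0.1486  0.3101]
[-0.023, -0.0, 0.539, 0.0, -0.0834, -0.0] 
[-0.156, -0.0, 0.589, 0.0, -0.0972, -0.0] 
[0.74, 0.38, 0.013, 0.0, -0.0, -0.0] 
[0.747, 0.364, 0.567, 0.0, -0.0, -0.0] 
[0.0, 0.0, 0.597, 0.0, -0.0, -0.0] 
[0.0, 0.0, -0.797, 0.0, -0.0, -0.0]
```

>>> carry_out:
  deltas:
    - [[-0.001,0,0.03,0,-0.0045,0,1],[-0.004,0,0.09,0,-0.0135,0,1],[-0.007,0,0.16,0,-0.0245,0,1],[-0.01,0,0.23,0,-0.0355,0,1],[-0.013,0,0.3,0,-0.0465,0,1],[-0.016,0,0.37,0,-0.0575,0,1],[-0.019,0,0.44,0,-0.0685,0,1],[-0.022,0,0.5,0,-0.0775,0,1],[-0.023,0,0.539,0,-0.0834,0,1],[-0.023,0,0.539,0,-0.0834,0,1]]

```text
time_s: 22.07
position: [0.554, -0.0743, 0.2744]
tcp_rot: [[-0.181, 0.975, -0.126], [0.799, 0.221, 0.559], [0.573, 0.001, -0.819]]
force: [0.1, 1.1, -2.3]
opening: 0.273
grasp_force: 30.0
```

>>> carry_out:
  deltas:
    - [[-0.01,0,0.04,0,-0.006,0,1],[-0.028,0,0.11,0,-0.0175,0,1],[-0.05,0,0.19,0,-0.031,0,1],[-0.071,0,0.27,0,-0.0445,0,1],[-0.093,0,0.35,0,-0.058,0,1],[-0.114,0,0.43,0,-0.071,0,1],[-0.133,0,0.5,0,-0.083,0,1],[-0.149,0,0.56,0,-0.0925,0,1],[-0.156,0,0.589,0,-0.0972,0,1],[-0.156,0,0.589,0,-0.0972,0,1]]

```text
time_s: 22.9
position: [0.5464, -0.0445, 0.1859]
tcp_rot: [[-0.219, 0.976, -0.004], [0.976, 0.219, 0.002], [0.003, -0.004, -1.0]]
force: [-0.7, -0.2, -2.3]
opening: 0.273
grasp_force: 30.0
```

```bash
python3 - <<'E'
from h import *
s=telemetry.read_state();print(s['time_s'],s['position'],s['tcp_rot'],s['opening'],s['force'],s['moment'],s['joint_positions'])
f=[]
# tray floor patch in scene and top views: dark pixels = housings left
p,Q=s['position'],s['tcp_rot']
im={c:capture(c).mean(2) for c in('top','scene')}
def tr(x,y,z): return p+Q@np.array([-(x+.096),y,-(z-.007)])
for c in im:
    poly=np.array([w2px(c,tr(x,y,.006)) for x,y in((-.06,-.045),(-.06,.045),(.07,.045),(.07,-.045))])
    m=np.zeros((400,640),np.uint8);cv2.fillPoly(m,[poly.astype(np.int32)],1)
    v=im[c][m>0];print(c,poly.astype(int).tolist(),len(v),'dark',(v<90).sum(),'med',np.median(v))
# black pixels inside hopper in top view
h=np.array([.594,-.2715]);hx=np.array([.992,.128]);hy=np.array([-.128,.992])
poly=np.array([w2px('top',np.r_[h+a*hx*.112+b*hy*.09,.13]) for a,b in((-1,-1),(-1,1),(1,1),(1,-1))])
m=np.zeros((400,640),np.uint8);cv2.fillPoly(m,[poly.astype(np.int32)],1)
n,_,st,ce=cv2.connectedComponentsWithStats(((im['top']<80)&(m>0)).astype(np.uint8));print(n-1,st[1:,4],ce[1:])
E
```

```text
22.9 [ 0.5464 -0.0445  0.1859] [[-0.2186  0.9758 -0.0044]
 [ 0.9758  0.2186  0.0022]
 [ 0.0031 -0.0038 -1.    ]] 0.27265033463835037 [-0.668  -0.1841 -2.3419] [ 0.1431 -0.0114 -0.0226] [-16.3685  27.1593  95.1948   0.0573  57.9214 -29.0268]
top [[334, 234], [327, 201], [375, 191], [382, 224]] 1736 dark 639 med 187.0
scene [[291, 152], [299, 176], [242, 186], [237, 161]] 1498 dark 0 med 222.0
1 [240] [[394.7625 209.4417]]
```

>>> carry_out:
  deltas:
    - [[0.04,0.02,0,0,0,0,1],[0.12,0.06,0,0,0,0,1],[0.22,0.11,0,0,0,0,1],[0.33,0.17,0,0,0,0,1],[0.44,0.23,0.013,0,0,0,1],[0.54,0.28,0.013,0,0,0,1],[0.63,0.325,0.013,0,0,0,1],[0.7,0.36,0.013,0,0,0,1],[0.74,0.38,0.013,0,0,0,1],[0.74,0.38,0.013,0,0,0,1]]

```text
time_s: 23.83
position: [0.5804, 0.0752, 0.1851]
tcp_rot: [[-0.218, 0.976, 0.001], [0.976, 0.218, 0.001], [0.0, 0.001, -1.0]]
force: [-0.1, 0.1, -1.9]
opening: 0.268
grasp_force: 30.0
```

>>> carry_out:
  deltas:
    - [[0.04,0.02,0.02,0,0,0,1],[0.12,0.06,0.06,0,0,0,1],[0.22,0.11,0.13,0,0,0,1],[0.34,0.165,0.22,0,0,0,1],[0.45,0.22,0.32,0,0,0,1],[0.55,0.27,0.41,0,0,0,1],[0.64,0.31,0.48,0,0,0,1],[0.71,0.345,0.54,0,0,0,1],[0.747,0.364,0.567,0,0,0,1],[0.747,0.364,0.567,0,0,0,1]]

```text
time_s: 24.67
position: [0.6086, 0.1962, 0.0986]
tcp_rot: [[-0.218, 0.976, -0.002], [0.976, 0.218, 0.0], [0.0, -0.001, -1.0]]
force: [0.2, 0.2, -1.3]
opening: 0.275
grasp_force: 30.0
```

>>> carry_out:
  deltas:
    - [[0,0,0.08,0,0,0,1],[0,0,0.18,0,0,0,1],[0,0,0.28,0,0,0,1],[0,0,0.37,0,0,0,1],[0,0,0.44,0,0,0,1],[0,0,0.5,0,0,0,1],[0,0,0.53,0,0,0,1],[0,0,0.55,0,0,0,1],[0,0,0.55,0,0,0,1],[0,0,0.55,0,0,0,1]]

```text
time_s: 25.5
position: [0.6093, 0.1948, 0.0178]
tcp_rot: [[-0.217, 0.976, 0.001], [0.976, 0.217, -0.0], [-0.0, 0.0, -1.0]]
force: [-0.8, -0.9, -0.0]
opening: 0.274
grasp_force: 30.0
```

>>> carry_out:
  deltas:
    - [[0,0,0.01,0,0,0,1],[0,0,0.02,0,0,0,1],[0,0,0.03,0,0,0,1],[0,0,0.04,0,0,0,1],[0,0,0.047,0,0,0,1],[0,0,0.047,0,0,0,1],[0,0,0.047,0,0,0,1],[0,0,0.047,0,0,0,1],[0,0,0.047,0,0,0,1],[0,0,0.047,0,0,0,1]]

```text
time_s: 26.33
position: [0.6091, 0.1951, 0.0104]
tcp_rot: [[-0.217, 0.976, 0.0], [0.976, 0.217, 0.0], [-0.0, 0.0, -1.0]]
force: [-0.1, -0.3, 0.7]
opening: 0.275
grasp_force: 30.0
```

>>> carry_out:
  deltas:
    - [[0,0,0,0,0,0,-1],[0,0,0,0,0,0,-1],[0,0,0,0,0,0,-1],[0,0,0,0,0,0,-1],[0,0,0,0,0,0,-1],[0,0,0,0,0,0,-1],[0,0,0,0,0,0,-1],[0,0,0,0,0,0,-1],[0,0,0,0,0,0,-1],[0,0,0,0,0,0,-1]]

```text
time_s: 27.17
position: [0.609, 0.195, 0.0103]
tcp_rot: [[-0.217, 0.976, 0.0], [0.976, 0.217, 0.0], [0.0, 0.0, -1.0]]
force: [-1.1, 0.8, -0.3]
opening: 0.936
grasp_force: 0.0
```

>>> carry_out:
  deltas:
    - [[0,0,-0.05,0,0,0,-1],[0,0,-0.15,0,0,0,-1],[0,0,-0.3,0,0,0,-1],[0,0,-0.45,0,0,0,-1],[0,0,-0.6,0,0,0,-1],[0,0,-0.75,0,0,0,-1],[0,0,-0.9,0,0,0,-1],[0,0,-0.9,0,0,0,1],[0,0,-0.9,0,0,0,1],[0,0,-0.9,0,0,0,1]]

```text
time_s: 28.0
position: [0.6083, 0.1949, 0.1449]
tcp_rot: [[-0.217, 0.976, -0.001], [0.976, 0.217, -0.0], [0.0, -0.001, -1.0]]
force: [-0.1, -0.1, -0.5]
opening: 0.855
grasp_force: 0.0
```

```bash
python3 - <<'E'
from h import *
T=wristT();w=capture('wrist').mean(2);s=telemetry.read_state();print(s['time_s'],s['position'],s['opening'])
im={c:capture(c) for c in('top','scene')}
for c in im: cv2.imwrite(f'pics/{c}9.png',im[c][...,::-1])
# tray: white region in scene & wrist; compare scene with initial image around tray footprint
o=cv2.imread('pics/scene0.png').astype(int);n=im['scene'][...,::-1].astype(int)
from itertools import product
d=np.array([.2156,-.9765,0]);yv=np.array([.9765,.2156,0]);O=np.array([.6295,.1,.003])
for nm,x,y,z in(('tail',-.143,0,.036),('FL',.075,.066,.036),('FR',.075,-.066,.036),('RL',-.077,.066,.036),('RR',-.077,-.066,.036),('lip',.0875,0,.01)):
    print(nm,w2px('scene',O+d*x+yv*y+[0,0,z]).round(1),end=' ')
wh=lambda a:((a.min(2)>185)).astype(np.uint8)
for a in(o,n):
    m=np.zeros((400,640),np.uint8);m[195:265,320:430]=1
    b=wh(a)*m;ys,xs=np.nonzero(b);print('\nwhite',b.sum(),xs.min(),xs.max(),ys.min(),ys.max(),'centroid',xs.mean(),ys.mean())
# outer white outline rows: per-column lowest white
for a in(o,n):
    b=wh(a);print([int(np.nonzero(b[195:265,u])[0].max(initial=-1))+195 for u in range(335,425,10)],[int(np.nonzero(b[195:265,u])[0].min(initial=99))+195 for u in range(335,425,10)])
# hopper contents
h=np.array([.594,-.2715]);hx=np.array([.992,.128]);hy=np.array([-.128,.992])
poly=np.array([w2px('top',np.r_[h+a*hx*.112+b*hy*.09,.13]) for a,b in((-1,-1),(-1,1),(1,1),(1,-1))])
m=np.zeros((400,640),np.uint8);cv2.fillPoly(m,[poly.astype(np.int32)],1)
g=im['top'].mean(2)
n_,_,st,ce=cv2.connectedComponentsWithStats(((g<100)&(m>0)).astype(np.uint8));print(st[1:],ce[1:])
x,y,ww,hh=st[1:,:4][st[1:,4].argmax()]
for r in g[y-1:y+hh+1,x-1:x+ww+1]: print(''.join('#' if v<45 else '+' if v<75 else '.' if v<110 else ' ' for v in r))
E
```

```text
28.05 [0.6079 0.1948 0.1442] 0.8097282346046407
tail [424.8 218. ] FL [348.8 254.6] FR [334.  214.7] RL [410.1 242.5] RR [390.7 204.4] lip [335.9 241.6] 
white 832 329 424 206 259 centroid 363.13221153846155 235.15745192307693

white 2152 329 424 206 259 centroid 368.0757434944238 233.45027881040892
[245, 253, 251, 249, 247, 245, 194, 241, 223] [216, 224, 223, 245, 218, 244, 294, 219, 217]
[245, 253, 251, 249, 247, 246, 244, 242, 223] [216, 214, 213, 220, 218, 207, 218, 219, 217]
[[407 165   8   1   8]
 [417 164   4   1   4]
 [387 167   8   1   8]
 [397 166   8   1   8]
 [367 169   8   1   8]
 [377 168   8   1   8]
 [379 196  26  32 479]] [[410.5    165.    ]
 [418.5    164.    ]
 [390.5    167.    ]
 [400.5    166.    ]
 [370.5    169.    ]
 [380.5    168.    ]
 [390.1691 211.9165]]
                            
      .......               
     .#######+.             
     .########.             
     .########.             
     +########.             
     +########.             
     +########.             
     +########.             
     +########.             
     +########.  .++++.     
     +########+.+######.    
     +##################    
     +##################+   
     +###################+. 
     +####################+ 
     ++###################+ 
   .+#####+  .+###########  
  +########   +###########  
 .+########.  +###########  
 .#########. .############. 
 .#########. .############+ 
 .+########+  .############ 
  +#########   +##########+ 
  +#########   .######..    
  +#########   .#..         
  .#########                
  .#########.               
  .#########.               
  .#########+               
   +########+               
   +#######+.               
   +...
```

```bash
python3 - <<'E'
from h import *
g={c:cv2.imread(f'pics/{c}9.png').mean(2) for c in('top','scene')}
def blob(c,x0,x1,y0,y1,t=50):
    m=(g[c][y0:y1,x0:x1]<t).astype(np.uint8);n,_,s,ce=cv2.connectedComponentsWithStats(m);k=1+s[1:,4].argmax();print(c,s[k],ce[k]+[x0,y0]);return ce[k]+[x0,y0]
a=blob('top',440,475,215,245);b=blob('scene',140,170,175,205)
A,rs=[],[]
P=[]
for c,q in(('top',a),('scene',b)):
    i=camera_info(c);r=i['cam_to_world'][:3,:3]@np.linalg.inv(i['mtx'])@[*q,1];r/=np.linalg.norm(r);o=i['cam_to_world'][:3,3];M=np.eye(3)-np.outer(r,r);A.append(M);P.append(M@o);rs.append((r,o))
X=np.linalg.solve(sum(A),sum(P));print('ball',X,[np.linalg.norm((np.eye(3)-np.outer(r,r))@(X-o)) for r,o in rs])
h=np.array([.594,-.2715]);hx=np.array([.992,.128]);hy=np.array([-.128,.992])
print('local',(X[:2]-h)@hx,(X[:2]-h)@hy)
E
```

```text
top [13 10  8  8 53] [456.3585 228.3208]
scene [ 9 10 10  9 70] [153.3    189.0286]
ball [ 0.5368 -0.4421  0.0986] [np.float64(0.0007905802678185202), np.float64(0.0007905802678183479)]
local -0.07857793014844291 -0.1619089519823901
```

```bash
python3 - <<'E'
from h import *
save([.609,.1942,.1454],down(102.5))
h=np.array([.594,-.2715]);hx=np.array([.992,.128]);hy=np.array([-.128,.992])
P=lambda x,z:np.r_[h+hx*x-hy*.162,z]
a=np.array([.609,.1942,.23]);b=P(-.135,.23);b2=b;print(b)
f=lambda t:a+(b-a)*t
plan([(np.r_[.60,.12,.23],down(102.5)),(np.r_[.56,0,.23],down(80)),(np.r_[.52,-.13,.23],down(40)),(np.r_[.50,-.26,.23],down(7.4)),(np.r_[.485,-.37,.23],down(7.4)),(b,down(7.4)),(P(-.135,.088),down(7.4)),(P(-.05,.088),down(7.4))])
E
```

```text
[ 0.4808 -0.4495  0.23  ]
[-0.47, -0.166, -0.564, 0.0, 0.0, 0.0] 
[-0.723, -0.433, -0.0, 0.0, 0.0, 0.0625] 
[-0.9, -0.112, -0.0, 0.0, 0.0, 0.1111] 
[-0.659, 0.578, -0.0, 0.0, 0.0, 0.0906] 
[-0.194, 0.715, -0.0, 0.0, 0.0, -0.0] 
[-0.096, 0.522, -0.0, 0.0, 0.0, -0.0] 
[0.0, -0.0, 0.947, 0.0, 0.0, -0.0] 
[0.567, -0.0, -0.0, 0.0, 0.0, -0.0]
```

>>> carry_out:
  deltas:
    - [[0,0,-0.2,0,0,0,1],[-0.1,-0.03,-0.4,0,0,0,1],[-0.25,-0.09,-0.564,0,0,0,1],[-0.47,-0.166,-0.564,0,0,0,1],[-0.47,-0.166,-0.564,0,0,0,1],[-0.47,-0.166,-0.564,0,0,0,1],[-0.47,-0.166,-0.564,0,0,0,1],[-0.47,-0.166,-0.564,0,0,0,1],[-0.47,-0.166,-0.564,0,0,0,1],[-0.47,-0.166,-0.564,0,0,0,1]]

```text
time_s: 28.98
position: [0.5997, 0.1217, 0.2292]
tcp_rot: [[-0.218, 0.976, -0.001], [0.976, 0.218, 0.0], [0.0, -0.001, -1.0]]
force: [0.2, 0.6, -0.4]
opening: 0.022
grasp_force: 0.0
```

>>> carry_out:
  deltas:
    - [[-0.18,-0.11,0,0,0,0.016,1],[-0.36,-0.22,0,0,0,0.032,1],[-0.54,-0.33,0,0,0,0.048,1],[-0.723,-0.433,0,0,0,0.0625,1],[-0.723,-0.433,0,0,0,0.0625,1],[-0.723,-0.433,0,0,0,0.0625,1],[-0.723,-0.433,0,0,0,0.0625,1],[-0.723,-0.433,0,0,0,0.0625,1],[-0.723,-0.433,0,0,0,0.0625,1],[-0.723,-0.433,0,0,0,0.0625,1]]

```text
time_s: 29.82
position: [0.5603, 0.002, 0.2298]
tcp_rot: [[0.171, 0.985, 0.0], [0.985, -0.171, 0.0], [0.0, 0.0, -1.0]]
force: [-0.7, -0.3, 0.4]
opening: 0.007
grasp_force: 0.0
```

>>> carry_out:
  deltas:
    - [[-0.15,-0.02,0,0,0,0.018,1],[-0.3,-0.04,0,0,0,0.036,1],[-0.45,-0.06,0,0,0,0.054,1],[-0.6,-0.08,0,0,0,0.072,1],[-0.75,-0.1,0,0,0,0.09,1],[-0.9,-0.112,0,0,0,0.1111,1],[-0.9,-0.112,0,0,0,0.1111,1],[-0.9,-0.112,0,0,0,0.1111,1],[-0.9,-0.112,0,0,0,0.1111,1],[-0.9,-0.112,0,0,0,0.1111,1]]

```text
time_s: 30.65
position: [0.5203, -0.128, 0.2299]
tcp_rot: [[0.764, 0.645, -0.0], [0.645, -0.764, 0.0], [0.0, -0.0, -1.0]]
force: [0.4, 0.7, 0.2]
opening: 0.0
grasp_force: 0.0
```

>>> carry_out:
  deltas:
    - [[-0.11,0.1,0,0,0,0.015,1],[-0.22,0.2,0,0,0,0.03,1],[-0.33,0.3,0,0,0,0.045,1],[-0.44,0.4,0,0,0,0.06,1],[-0.55,0.5,0,0,0,0.075,1],[-0.659,0.578,0,0,0,0.0906,1],[-0.659,0.578,0,0,0,0.0906,1],[-0.659,0.578,0,0,0,0.0906,1],[-0.659,0.578,0,0,0,0.0906,1],[-0.659,0.578,0,0,0,0.0906,1]]

```text
time_s: 31.48
position: [0.5003, -0.2575, 0.2298]
tcp_rot: [[0.991, 0.132, -0.0], [0.132, -0.991, 0.001], [-0.0, -0.001, -1.0]]
force: [-1.2, 0.2, 0.4]
opening: 0.004
grasp_force: 0.0
```

>>> carry_out:
  deltas:
    - [[-0.04,0.15,0,0,0,0,1],[-0.09,0.35,0,0,0,0,1],[-0.14,0.55,0,0,0,0,1],[-0.194,0.715,0,0,0,0,1],[-0.194,0.715,0,0,0,0,1],[-0.194,0.715,0,0,0,0,1],[-0.194,0.715,0,0,0,0,1],[-0.194,0.715,0,0,0,0,1],[-0.194,0.715,0,0,0,0,1],[-0.194,0.715,0,0,0,0,1]]

```text
time_s: 32.32
position: [0.4855, -0.368, 0.2301]
tcp_rot: [[0.991, 0.131, -0.0], [0.131, -0.991, 0.0], [-0.0, -0.0, -1.0]]
force: [-0.5, 0.3, -0.0]
opening: 0.004
grasp_force: 0.0
```

>>> carry_out:
  deltas:
    - [[-0.03,0.15,0,0,0,0,1],[-0.06,0.33,0,0,0,0,1],[-0.096,0.522,0,0,0,0,1],[-0.096,0.522,0,0,0,0,1],[-0.096,0.522,0,0,0,0,1],[-0.096,0.522,0,0,0,0,1],[-0.096,0.522,0,0,0,0,1],[-0.096,0.522,0,0,0,0,1],[-0.096,0.522,0,0,0,0,1],[-0.096,0.522,0,0,0,0,1]]

```text
time_s: 33.15
position: [0.4811, -0.448, 0.2301]
tcp_rot: [[0.992, 0.13, -0.0], [0.13, -0.992, 0.0], [0.0, -0.0, -1.0]]
force: [-0.3, -0.0, 0.5]
opening: 0.005
grasp_force: 0.0
```

>>> carry_out:
  deltas:
    - [[0,0,0.15,0,0,0,1],[0,0,0.32,0,0,0,1],[0,0,0.5,0,0,0,1],[0,0,0.66,0,0,0,1],[0,0,0.78,0,0,0,1],[0,0,0.87,0,0,0,1],[0,0,0.92,0,0,0,1],[0,0,0.947,0,0,0,1],[0,0,0.947,0,0,0,1],[0,0,0.947,0,0,0,1]]

```text
time_s: 33.98
position: [0.4814, -0.4492, 0.0886]
tcp_rot: [[0.992, 0.129, 0.001], [0.129, -0.992, -0.001], [0.001, 0.001, -1.0]]
force: [0.1, -0.7, 0.7]
opening: 0.006
grasp_force: 0.0
```

Push, in steps.

>>> carry_out:
  deltas:
    - [[0.05,0,0,0,0,0,1],[0.12,0,0,0,0,0,1],[0.19,0,0,0,0,0,1],[0.26,0,0,0,0,0,1],[0.33,0,0,0,0,0,1],[0.4,0,0,0,0,0,1],[0.47,0,0,0,0,0,1],[0.53,0,0,0,0,0,1],[0.567,0,0,0,0,0,1],[0.567,0,0,0,0,0,1]]

```text
time_s: 34.82
position: [0.5668, -0.4374, 0.0875]
tcp_rot: [[0.992, 0.13, 0.001], [0.13, -0.992, -0.0], [0.001, 0.0, -1.0]]
force: [-0.1, -0.1, 1.2]
opening: 0.007
grasp_force: 0.0
```

>>> carry_out:
  deltas:
    - [[0.02,0,0,0,0,0,1],[0.04,0,0,0,0,0,1],[0.06,0,0,0,0,0,1],[0.08,0,0,0,0,0,1],[0.1,0,0,0,0,0,1],[0.12,0,0,0,0,0,1],[0.13,0,0,0,0,0,1],[0.13,0,0,0,0,0,1],[0.13,0,0,0,0,0,1],[0.13,0,0,0,0,0,1]]

```text
time_s: 35.65
position: [0.5792, -0.4358, 0.0875]
tcp_rot: [[0.992, 0.13, -0.011], [0.13, -0.992, 0.002], [-0.011, -0.003, -1.0]]
force: [-12.4, -2.0, 4.1]
opening: 0.007
grasp_force: 5.7
```

```bash
python3 - <<'E'
from h import *
s=telemetry.read_state();p=s['position'];h=np.array([.594,-.2715]);hx=np.array([.992,.128])
print(s['time_s'],p,(p[:2]-h)@hx,s['force'])
g=capture('scene').mean(2);cv2.imwrite('pics/sl.png',g)
n,_,st,ce=cv2.connectedComponentsWithStats((g[160:260,130:190]<50).astype(np.uint8))
for a,c in zip(st[1:],ce[1:]):
    if a[4]>8: print(a,c+[130,160])
for x in(-.079,-.04,-.002): print(x,w2px('scene',np.r_[h+hx*x-np.array([-.128,.992])*.162,.0986 if x!=-.04 else .108]))
E
```

```text
35.65 [ 0.5792 -0.4358  0.0875] -0.03568321190493248 [-12.4152  -2.0175   4.1111]
[   0    0   52   30 1019] [155.8175 169.84  ]
[  0  21  27  33 447] [145.7942 194.226 ]
-0.079 [152.9277 188.8861]
-0.04 [149.9766 196.8932]
-0.002 [149.115  210.6581][ WARN:0@1.141] global loadsave.cpp:1063 imwrite_ Unsupported depth image for selected encoder is fallbacked to CV_8U.
```

>>> carry_out:
  deltas:
    - [[0.01,0,0,0,0,0,1],[0.02,0,0,0,0,0,1],[0.03,0,0,0,0,0,1],[0.03,0,0,0,0,0,1],[0.03,0,0,0,0,0,1],[0.03,0,0,0,0,0,1],[0.03,0,0,0,0,0,1],[0.03,0,0,0,0,0,1],[0.03,0,0,0,0,0,1],[0.03,0,0,0,0,0,1]]

```text
time_s: 36.53
position: [0.5795, -0.4358, 0.0876]
tcp_rot: [[0.991, 0.13, -0.02], [0.13, -0.992, 0.002], [-0.019, -0.005, -1.0]]
force: [-21.1, -2.8, 7.7]
opening: 0.008
grasp_force: 9.8
```

>>> carry_out:
  deltas:
    - [[-0.05,0,0,0,0,0,1],[-0.12,0,0,0,0,0,1],[-0.22,0,0,0,0,0,1],[-0.34,0,0,0,0,0,1],[-0.46,0,0,0,0,0,1],[-0.58,0,0,0,0,0,1],[-0.7,0,0,0,0,0,1],[-0.8,0,-0.05,0,0,0,1],[-0.9,0,-0.1,0,0,0,1],[-0.95,0,-0.15,0,0,0,1]]

```text
time_s: 37.37
position: [0.4464, -0.4536, 0.1115]
tcp_rot: [[0.992, 0.128, 0.0], [0.128, -0.992, -0.001], [0.0, 0.001, -1.0]]
force: [0.5, 0.1, 0.3]
opening: 0.004
grasp_force: 0.0
```

>>> carry_out:
  deltas:
    - [[-0.1,0,-0.2,0,0,0,1],[-0.2,0,-0.4,0,0,0,1],[-0.3,0,-0.6,0,0,0,1],[-0.3,0,-0.6,0,0,0,1],[-0.3,0,-0.6,0,0,0,1],[-0.3,0,-0.6,0,0,0,1],[-0.3,0,-0.6,0,0,0,1],[-0.3,0,-0.6,0,0,0,1],[-0.3,0,-0.6,0,0,0,1],[-0.3,0,-0.6,0,0,0,1]]

```text
time_s: 38.2
position: [0.4032, -0.4583, 0.1992]
tcp_rot: [[0.992, 0.13, -0.001], [0.13, -0.992, 0.002], [-0.001, -0.002, -1.0]]
force: [-0.5, 0.5, 0.1]
opening: 0.006
grasp_force: 0.0
```

```bash
python3 - <<'E'
from h import *
h=np.array([.594,-.2715]);hx=np.array([.992,.128]);hy=np.array([-.128,.992])
s=telemetry.read_state();print(s['time_s'],s['position'],s['force'])
for c,(x0,x1,y0,y1) in(('scene',(130,175,185,240)),('top',(440,475,190,240))):
    im=capture(c);cv2.imwrite(f'pics/{c}_end.png',im[...,::-1])
    n,_,st,ce=cv2.connectedComponentsWithStats((im[y0:y1,x0:x1].mean(2)<50).astype(np.uint8))
    for a,q in zip(st[1:],ce[1:]):
        if a[4]>8: q=q+[x0,y0];X=px2w(c,q,.0986);print(c,a,q,X,'local',(X[:2]-h)@hx,(X[:2]-h)@hy)
# anything moved since the start?
for c in('top','scene'):
    d=cv2.absdiff(cv2.imread(f'pics/{c}0.png'),cv2.imread(f'pics/{c}_end.png')).max(2)>60
    n,_,st,ce=cv2.connectedComponentsWithStats(d.astype(np.uint8))
    print(c,[(a[:5].tolist()) for a in st[1:] if a[4]>12])
E
```

```text
38.2 [ 0.4032 -0.4583  0.1992] [-0.5333  0.4726  0.0839]
scene [16 20 10  9 76] [150.5    208.9474] [ 0.6071 -0.4306  0.0986] local -0.007372601321177591 -0.15947743307685525
top [ 9 12  8  9 55] [452.5091 206.0727] [ 0.6009 -0.433   0.0986] local -0.01377839417882949 -0.16105743254225535
top [[266, 179, 12, 17, 162], [250, 183, 18, 33, 334], [282, 186, 13, 16, 155], [380, 196, 25, 32, 470], [269, 198, 14, 16, 157], [449, 202, 8, 9, 57], [452, 225, 9, 8, 58], [454, 257, 96, 62, 2882], [296, 259, 14, 14, 126], [561, 269, 32, 52, 429], [528, 295, 19, 44, 268], [307, 320, 222, 65, 5300], [580, 323, 15, 13, 102], [261, 334, 33, 7, 104], [537, 338, 11, 7, 24], [530, 340, 110, 60, 4268], [528, 345, 5, 4, 13], [220, 346, 28, 25, 323], [535, 347, 11, 13, 89], [531, 379, 4, 5, 14], [274, 385, 8, 10, 29], [226, 387, 16, 13, 130], [244, 394, 12, 6, 63], [261, 396, 9, 4, 13]]
scene [[72, 0, 13, 18, 129], [79, 0, 55, 42, 888], [125, 0, 24, 23, 344], [281, 0, 9, 13, 18], [346, 0, 44, 55, 1190], [116, 38, 61, 90, 2294], [67, 49, 34, 24, 495], [114, 48, 14, 3, 24], [106, 52, 7, 5, 18], [315, 55, 17, 4, 48], [102, 58, 9, 3, 18], [362, 61, 26, 19, 286], [341, 66, 19, 20, 201], [92, 92, 24, 21, 291], [320, 169, 16, 13, 127], [149, 185, 10, 10, 78], [210, 196, 30, 32, 731], [146, 204, 10, 10, 80], [356, 206, 44, 42, 1037], [343, 226, 17, 21, 281]]
```

```bash
python3 -c "
from rig import job
print(job.hand_in())"
```

```text
the job is handed in; nothing more can be done
None
```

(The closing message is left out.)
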